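# Nip down the lifting eyebolt of a gear unit with a tommy bar

### The arm

A 6-joint arm with a two-finger parallel gripper is mounted at the origin on the work surface. World frame = base frame: x ahead of the robot, y to its left, z up, the work surface at z = 0. Lengths are in m, angles in rad, forces in N, time in s.
With the tool pointing down it reaches from about 0.35 to 0.85 m from the base axis. Payload 8.1 kg.
Tool frame: the origin (TCP) lies on the mounting face of the last link; the fingertips stand 186 mm ahead of it and the grasp point (between the pads) lies 167 mm ahead of it; z points along the fingers, y is the line along which they close (so a half turn about z gives the same grasp; the last joint's range is limited). The gripper opens to 93 mm and grips with 3 to 60 N. Pads are 15 mm wide; open, the fingers measure 128 mm over their backs; the gripper's body (75 mm by 188 mm) begins 65 mm behind the grasp point.
Start: joints at [1.072, 0.13, 1.488, -0, 1.523, -0.085], TCP at [0.241, 0.549, 0.405] pointing down, gripper open.
Joint ranges: [-2.96, 2.96], [-0.89, 2.26], [0.02, 2.5], [-1.34, 4.48], [0, 2.73], [-2.66, 2.66]. Speed limits (rad/s): [2.39, 2.39, 2.79, 3.14, 3.14, 3.14].

### API

Orientations are given as a rotation vector (axis times angle).
In Python, from plant import read_state, read_camera, camera_params, close_job gives the robot as it stands. The module is installed in compiled form; this text tells all that it offers.
- The arm moves only by the tool servo_tool, never from a script. Its argument "increments" is a list of rows, each an object with "slide": the shift along the tool's x, y, z in mm, a list of three; "dr": the turn, a rotation vector about the tool's x, y, z in rad, a list of three; "jaw": the closure, from 0 (fully open) to 1 (shut). In form: [{"slide": [x, y, z], "dr": [ax, ay, az], "jaw": jaw}, ...]. A call has 1 to 20 rows; each row is the pose to reach, as a shift and turn from the pose commanded when the call began, along the tool's axes at that moment; what a row does not reach only later rows make up. A row lasts 1/10 s, in which the tool goes at most 50 mm and 8.59 degrees, less where a joint would pass 70% of its speed; a pose out of reach is approached as far as the arm can. A call with a gripper value outside its range is refused whole. The fingers move at their own pace and stop on an object; "force" is the grip in N (left out, the last holds). Time passes only in rows, so rows that repeat a pose let the fingers close. It gives the time, the measured TCP pose, the force, the opening and the grip force at its end, in the units of the state.
- read_state(): the state, without advancing time (a new reading comes with each control period).
- read_camera(name): name is "side" or "top"; returns (picture, depth): 420x560x3 uint8, red, green, blue; 420x560 float32, m along the optical axis (not along the pixel's ray), 0 where there is no reading.
- camera_params(name): a dict with "fx", "fy", "cx", "cy" (pixels), "rvec" (rotation vector, rad) and "tvec" (3), from world to camera coordinates, as OpenCV has them. Camera axes: x right, y down, z forward; pixel columns grow to the right and rows downward; lengths in m; the calibration is good to about 2 mm. A picture is of the moment at which its call begins. camera_params takes no time and is no camera call.
- close_job(): hands the job in; it is judged then, once.
The state is a dict: "t": time; "q": joint angles; "dq": joint speeds; "joint_torque": joint torques, N m; "tool_pos": TCP position; "orientation": TCP orientation; "force": force on the tool from outside, world axes, zero at the start; "wrist_torque": the same for the moment, N m; "opening": finger opening in m; "gripper_force": force on a finger pad.
Only numpy, scipy, OpenCV 4.12 (cv2) and the standard library are available. Lean on these libraries where they do the work, as an engineer would, in place of code of your own. Each camera call takes 0.05 s, during which the arm holds its last target. There are 200 camera calls.

### The job

The lifting eyebolt on top of the blue gear unit has only been spun in by hand. Put the thick steel bar from the wooden rest through the eye and use it to screw the eyebolt down clockwise until you feel the collar land on its seat, then nip it up a further eighth of a turn and stop there: the thread is only in light alloy and must not be wrenched. Draw the bar out and lay it back in its notches on the rest, leaving everything else on the bench as it is.

Things in the scene. Friction and masses are not known exactly. Their poses are not given: they have to be found in the camera images.
- eye (a point): Centre of the hole of the steel M10 eyebolt standing on top of the blue gear unit; turns with the eyebolt. Loop of round bar 10 mm thick: hole 25 mm, outside 45 mm. x is the axis of the hole (level, either way round), y lies level in the plane of the loop, z is the screw axis, up. The centre is 22.5 mm above the collar's underside, the loop's top 45 mm.
- eyebolt: The eyebolt, origin at the underside of its 25 mm collar. Right-hand thread, 1.5 mm a turn: clockwise from above screws it down. At the start its collar is less than a third of a turn off its seat; how much cannot be seen. Until it lands it turns lightly (0.05 N m), then it takes 0.5 N m, rising to 0.75 N m in an eighth of a turn; it stays where it is left.
- seat (a point): Centre of the machined face on the gear unit's boss, under the eyebolt's collar, 130 mm above the bench, z up.
- casing: Gear unit fixed to the bench, origin under its middle on the bench: blue casing 130 x 110 mm, 116 mm high (foot plate 180 x 140 mm), with a boss 42 mm across and 14 mm higher in the middle of its top; only the eyebolt stands above the boss. Brass bearing cage and copper-coloured shaft end on its +x side, yellow plate on its -y side.
- bar_mid (a point): Middle of the loose tommy bar, on its axis: plain round steel bar, 16 mm thick, 200 mm long with round ends, 0.3 kg, x along the bar (either way round). It starts level in one pair of V notches of the rest, its axis 33.3 mm above the bench. The other pair holds a drift, thinner and shorter (10 mm, 150 mm), which stays there.
- bar: The same bar as bar_mid, same origin and axes.
- rest: Wooden tool rest fixed to the bench, 160 x 150 mm, origin under its middle on the bench, x along the tools on it. Base board 5 mm thick; cross-pieces 16 mm thick at x = -62 and +62 mm, each with V notches at y = -42 and +42 mm: sides at 45 degrees, bottom 22 mm and mouth (42 mm wide) 43 mm above the bench. The bar lies in them with its axis at 33.3 mm.
- drift: Thin drift lying in the other pair of notches of the rest: dark steel, 10 mm thick, 150 mm long; origin at its middle. To be left alone.
- wash_bottle: White bottle, 60 mm wide, 150 mm high, origin under it. To be left alone.
- grease_jar: Amber jar with steel lid, 64 mm wide, 50 mm high, origin under it. To be left alone.
- bearing: Steel bearing lying flat, 62 mm wide, 16 mm high, origin under it. To be left alone.
- shim: Brass shim ring lying flat, 44 mm wide, 6 mm high, origin under it. To be left alone.
- screwdriver: Screwdriver with orange handle, 190 mm long, lying on the bench. To be left alone.
- utility_knife: Black and orange utility knife, 135 mm long, 22 mm wide, lying on the bench. To be left alone.
- caliper: Steel caliper, 200 mm long, lying on the bench. To be left alone.
Things that resemble listed ones, but are neither listed nor needed, are in the scene too. What is shaped like the bar but green or turquoise is not meant.

How it is judged:
By the outcome, as a careful person would: the job done as asked, in the order asked, and still so for the second after the job is handed in, with the robot touching nothing.
It also fails if it takes over 72 s, if anything falls off the work surface, if the arm or the gripper's body presses on something with over 40 N, if the wrist force passes 120 N, or if a joint passes its speed limit or range.

## Working session

There is one attempt and no reset: what is moved stays moved. The work goes in short steps, Python scripts to look and compute and a tool call to move; the robot and the scene stay as the last step left them, time stands still between calls to the robot, and variables do not carry over. Pictures are saved under pics/ and viewed, at most 10 in all, crops included, and the job is handed in when it is done.

Besides the shell and the picture viewer there is one more tool, called after "Emit:" as name(argument=value, ...), one argument or row to a line, values as JSON. servo_tool: Moves the arm, as the interface text tells. Its arguments: {"type":"object","properties":{"increments":{"type":"array"},"force":{"type":"number"}},"required":["increments"]}

```bash
mkdir -p pics
cat > h.py <<'E'
import numpy as np, cv2
from scipy.spatial.transform import Rotation as R
from plant import *
def shot(n):
    p,d=read_camera(n); np.savez(f'/tmp/{n}.npz',p=p,d=d); return p,d
def load(n):
    f=np.load(f'/tmp/{n}.npz'); return f['p'],f['d']
def w(n,u,v,z=None,d=None):
    c=camera_params(n); Rm=R.from_rotvec(c['rvec']).as_matrix(); t=np.array(c['tvec']).ravel()
    r=np.array([(u-c['cx'])/c['fx'],(v-c['cy'])/c['fy'],1.])
    if z is None: return Rm.T@(r*d-t)
    o=-Rm.T@t; k=Rm.T@r
    return o+k*(z-o[2])/k[2]
def pix(n,P):
    c=camera_params(n); K=np.array([[c['fx'],0,c['cx']],[0,c['fy'],c['cy']],[0,0,1]])
    return cv2.projectPoints(np.atleast_2d(np.float64(P)),np.array(c['rvec']),np.array(c['tvec'],float),K,None)[0][:,0]
def crop(p,u0,v0,u1,v1,s,f): cv2.imwrite(f,cv2.resize(p[v0:v1,u0:u1,::-1],None,fx=s,fy=s,interpolation=cv2.INTER_CUBIC))
E
python3 - <<'E'
from h import *
for n in('top','side'):
    p,d=shot(n); crop(p,0,0,560,420,1.4,f'pics/{n}0.png'); c=camera_params(n)
    print(n,c['fx'],-R.from_rotvec(c['rvec']).as_matrix().T@np.array(c['tvec']).ravel())
print(read_state())
E
```

```text
top 421.0583529841599 [0.24180298 0.10899092 1.53528345]
side 540.7907632139365 [ 0.67675299 -1.02209967  0.8818324 ]
{'t': 0.1, 'q': array([ 1.07160055e+00,  1.31110451e-01,  1.48916063e+00, -6.26812587e-06,
        1.52301814e+00, -8.53982786e-02]), 'dq': array([-0.00092041, -0.00196805, -0.00058161, -0.00112244,  0.00019165,
       -0.00066705]), 'joint_torque': array([ 1.99624388e-03, -5.61341965e+01, -4.93094587e+01,  7.71282194e-02,
        2.92023324e-02, -7.66438075e-05]), 'tool_pos': array([0.24113488, 0.54918884, 0.40378263]), 'orientation': array([-6.45264261e-01, -3.07411746e+00,  2.55436475e-03]), 'force': array([ 0.87782792,  0.40729737, -0.29027808]), 'wrist_torque': array([ 0.04804316,  0.03641121, -0.04372344]), 'gripper_force': 0.0, 'opening': 0.09315489798755076}
```

View pics/top0.png

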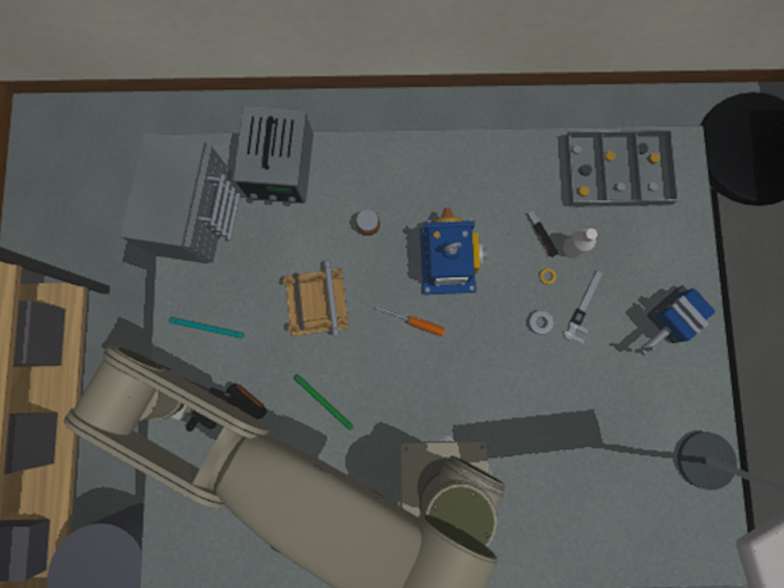

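View pics/side0.png

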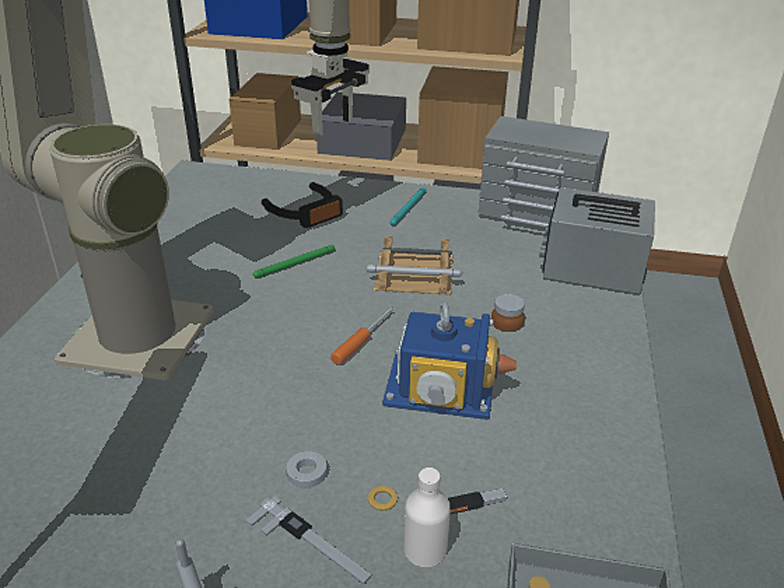

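The top view has the rest at about (317,300) and the gear unit at (450,257), in 1.4× pixels. Four things are bar-shaped:
- the light steel bar in the rest's right-hand notches (330,297)
- the dark thin drift in its left-hand notches
- a turquoise rod (206,327)
- a green rod (323,402)

The light steel one fits the description: it is thick, it overhangs the rest, and it is neither green nor turquoise. I'll confirm it in enlarged crops.

Run:
```python
from h import *
p,d=load('top'); a=p[180:245,195:255]; b=p[145:215,290:350]
f=lambda x,s:cv2.resize(x[:,:,::-1],None,fx=s,fy=s,interpolation=cv2.INTER_CUBIC)
A=f(a,6);B=f(b,6)
H=420; im=np.zeros((H,A.shape[1]+B.shape[1]+10,3),np.uint8); im[:A.shape[0],:A.shape[1]]=A; im[:B.shape[0],A.shape[1]+10:]=B
cv2.imwrite('pics/topc.png',im)
p,d=load('side'); a=p[165:215,255:335]; b=p[205:250,285:345]
A=f(a,6);B=f(b,8);im=np.zeros((600,800,3),np.uint8)
A=A[:, :480];im[:300,:480]=A; B=f(p[210:247,290:345],8); im[302:598,:440]=B
cv2.imwrite('pics/sidec.png',im)
```

```text
(no output)
```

View pics/topc.png

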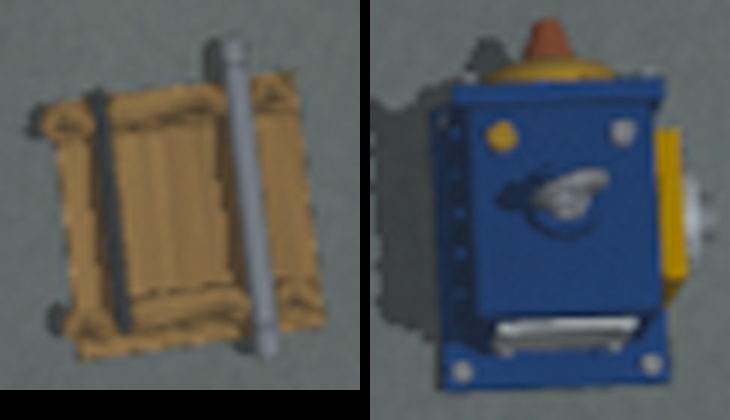

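View pics/sidec.png

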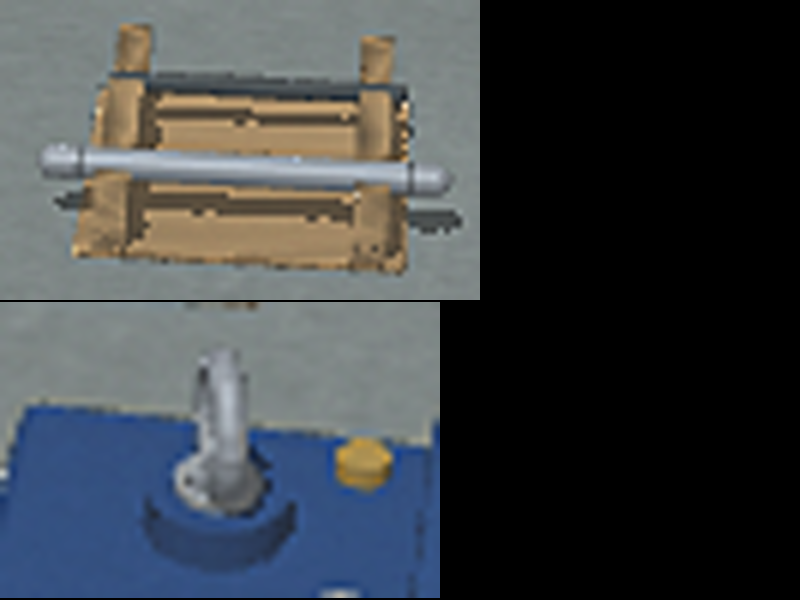

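The crops confirm it: the light, thick, overhanging bar runs between top pixels (233.7,187.5) and (239.2,238.3), and the dark thin one on the left is the drift. The eyebolt loop is at about top (323,177), and in the side view it's seen nearly edge-on near (318,219). Next I'll get metric values.

```bash
cat >> h.py <<'E'
def cloud(n,u0,v0,u1,v1):
    p,d=load(n); v,u=np.mgrid[v0:v1,u0:u1]; u=u.ravel();v=v.ravel();dd=d[v,u]
    c=camera_params(n); Rm=R.from_rotvec(c['rvec']).as_matrix(); t=np.array(c['tvec']).ravel()
    X=np.c_[(u-c['cx'])/c['fx']*dd,(v-c['cy'])/c['fy']*dd,dd]
    return (X-t)@Rm,p[v,u].astype(int)
E
python3 - <<'E'
from h import *
np.set_printoptions(precision=4,suppress=True)
print('ends',w('top',233.7,187.5,.033),w('top',239.2,238.3,.033))
print('side ends',w('side',255+42/6,165+160/6,.033),w('side',255+450/6,165+180/6,.033))
for n,b in(('top',(225,183,245,243)),('side',(258,180,335,205))):
    X,c=cloud(n,*b); g=(X[:,2]>.034)&(X[:,2]<.05)&(abs(c[:,0]-c[:,2])<25)&(c.mean(1)>90)
    Y=X[g]; m=Y.mean(0); s=np.linalg.svd(Y-m)[2][0]; k=(Y-m)@s
    print(n,'bar',g.sum(),m,s,'mid',m+s*(k.max()+k.min())/2,k.max()-k.min())
for n,b in(('top',(300,155,345,195)),('side',(290,205,345,250))):
    X,c=cloud(n,*b); 
    g=(abs(X[:,2]-.13)<.003)&(c[:,2]>c[:,0]+25); print(n,'boss',g.sum(),X[g].min(0),X[g].max(0),X[g].mean(0))
    g=(X[:,2]>.142)&(X[:,2]<.18); Y=X[g]; m=Y[:,:2].mean(0); s=np.linalg.svd(Y[:,:2]-m)[2][0]
    print(n,'eye',g.sum(),m,np.degrees(np.arctan2(s[1],s[0])),Y[:,2].max(),Y.min(0),Y.max(0))
    print(np.c_[Y,c[g][:,0]][np.argsort(Y[:,2])][::max(1,len(Y)//25)])
E
```

```text
ends [0.5707 0.2906 0.033 ] [0.3849 0.2709 0.033 ]
side ends [0.3842 0.2658 0.033 ] [0.5796 0.2899 0.033 ]
top bar 207 [0.4783 0.2791 0.0414] [-0.9934 -0.1148  0.0034] mid [0.4783 0.2791 0.0414] 0.1954322583261372
side bar 243 [0.4795 0.2746 0.0384] [0.9938 0.1109 0.0022] mid [0.4793 0.2745 0.0384] 0.19642169257720318
top boss 45 [ 0.5587 -0.0534  0.127 ] [0.6448 0.0297 0.133 ] [ 0.5898 -0.0233  0.1298]
top eye 50 [ 0.5771 -0.0241] -74.95465553000957 0.17942328108332553 [ 0.5692 -0.0448  0.1422] [ 0.5848 -0.0041  0.1794]
[[  0.5773  -0.0324   0.1422  92.    ]
 [  0.5806  -0.0359   0.1425  78.    ]
 [  0.5738  -0.0186   0.1436 109.    ]
 [  0.5797  -0.0321   0.1469  92.    ]
 [  0.5788  -0.0385   0.1498  68.    ]
 [  0.5786  -0.0418   0.1506  54.    ]
 [  0.5807  -0.0448   0.1556  68.    ]
 [  0.5794  -0.0408   0.1614  88.    ]
 [  0.5823  -0.0441   0.1631  80.    ]
 [  0.5719  -0.0133   0.1659  91.    ]
 [  0.575   -0.0133   0.1672  99.    ]
 [  0.5848  -0.0404   0.1673  81.    ]
 [  0.5715  -0.0098   0.168   85.    ]
 [  0.5843  -0.0435   0.1691  55.    ]
 [  0.5712  -0.0063   0.169
[... 1201 characters left out ...]
  0.5876  -0.0443   0.1612 122.    ]
 [  0.5832  -0.046    0.1617 139.    ]
 [  0.5873  -0.0428   0.1628 119.    ]
 [  0.5803  -0.0419   0.1639 142.    ]
 [  0.5871  -0.0425   0.1654 125.    ]
 [  0.5868  -0.0405   0.1667 115.    ]
 [  0.577   -0.0358   0.1674 106.    ]
 [  0.5798  -0.0402   0.1682 145.    ]
 [  0.5861  -0.0364   0.1692 113.    ]
 [  0.5758  -0.0281   0.1702 135.    ]
 [  0.5819  -0.0395   0.1708 185.    ]
 [  0.5831  -0.0317   0.171  143.    ]
 [  0.5836  -0.036    0.1713 145.    ]
 [  0.5767  -0.0351   0.1724 129.    ]
 [  0.5791  -0.0196   0.1731 142.    ]
 [  0.5797  -0.0243   0.1736 144.    ]
 [  0.5748  -0.0222   0.1742 126.    ]
 [  0.5809  -0.0341   0.1751 152.    ]]
```

Emit:
servo_tool(
  increments=[
    {"slide": [-301, -169, 104], "dr": [0, 0, -0.527], "jaw": 0},
    {"slide": [-301, -169, 104], "dr": [0, 0, -0.527], "jaw": 0},
    {"slide": [-301, -169, 104], "dr": [0, 0, -0.527], "jaw": 0},
    {"slide": [-301, -169, 104], "dr": [0, 0, -0.527], "jaw": 0},
    {"slide": [-301, -169, 104], "dr": [0, 0, -0.527], "jaw": 0},
    {"slide": [-301, -169, 104], "dr": [0, 0, -0.527], "jaw": 0},
    {"slide": [-301, -169, 104], "dr": [0, 0, -0.527], "jaw": 0},
    {"slide": [-301, -169, 104], "dr": [0, 0, -0.527], "jaw": 0},
    {"slide": [-301, -169, 104], "dr": [0, 0, -0.527], "jaw": 0},
    {"slide": [-301, -169, 104], "dr": [0, 0, -0.527], "jaw": 0},
    {"slide": [-301, -169, 104], "dr": [0, 0, -0.527], "jaw": 0},
    {"slide": [-301, -169, 104], "dr": [0, 0, -0.527], "jaw": 0},
  ],
)

```text
t: 1.3
tool_pos: [0.4483, 0.2747, 0.3012]
orientation: [-0.18, 3.136, 0.001]
force: [0.1, 0.9, -0.5]
opening: 0.0929
gripper_force: 0.0
```

```bash
cat >> h.py <<'E'
def go(P,xh,S=None):
    "slide (mm), dr for tool-down pose: grasp-point P, tool-x heading deg"
    S=S or read_state(); R0=R.from_rotvec(S['orientation'])
    h=np.radians(xh); Rg=R.from_matrix(np.c_[[np.cos(h),np.sin(h),0],[np.sin(h),-np.cos(h),0],[0,0,-1]])
    T=np.array(P,float)+[0,0,.167]
    print('slide',np.round(R0.inv().apply(T-S['tool_pos'])*1e3,1),'dr',np.round((R0.inv()*Rg).as_rotvec(),4))
def st():
    S=read_state(); M=R.from_rotvec(S['orientation']).as_matrix(); g=S['tool_pos']+M[:,2]*.167
    print('t',round(S['t'],2),'grasp',g.round(4),'xh',np.degrees(np.arctan2(M[1,0],M[0,0])).round(2),'z',M[:,2].round(4),'F',S['force'].round(1),'T',S['wrist_torque'].round(2),'op',S['opening'],S['gripper_force'],'q6',S['q'][5].round(2)); return S
E
python3 - <<'E'
from h import *
S=st(); go([.4492,.2736,.0333],186.5,S)
E
```

```text
t 1.3 grasp [0.4484 0.2748 0.1342] xh -173.41 z [ 6.e-04  5.e-04 -1.e+00] F [ 0.1  0.9 -0.5] T [0.05 0.03 0.01] op 0.09294742752866361 0.0 q6 -1.23
slide [ -0.7  -1.2 100.9] dr [0.0004 0.0006 0.0015]
```

Emit:
servo_tool(
  increments=[
    {"slide": [-0.5, -1, 30], "dr": [0, 0, 0], "jaw": 0},
    {"slide": [-0.5, -1, 60], "dr": [0, 0, 0], "jaw": 0},
    {"slide": [-0.5, -1, 80], "dr": [0, 0, 0], "jaw": 0},
    {"slide": [-0.5, -1, 95], "dr": [0, 0, 0], "jaw": 0},
    {"slide": [-0.5, -1, 101], "dr": [0, 0, 0], "jaw": 0.4},
    {"slide": [-0.5, -1, 101], "dr": [0, 0, 0], "jaw": 0.7},
    {"slide": [-0.5, -1, 101], "dr": [0, 0, 0], "jaw": 0.75},
    {"slide": [-0.5, -1, 101], "dr": [0, 0, 0], "jaw": 0.75},
    {"slide": [-0.5, -1, 101], "dr": [0, 0, 0], "jaw": 0.75},
  ],
  force=5,
)

```text
t: 2.2
tool_pos: [0.45, 0.2729, 0.2008]
orientation: [-0.177, 3.135, 0.001]
force: [1.1, -0.3, 1.0]
opening: 0.0575
gripper_force: 0.0
```

Run:
```python
from h import *
S=st()
p,d=shot('side'); crop(p,240,90,360,220,5,'pics/side1.png')
```

```text
t 2.2 grasp [0.4503 0.273  0.0338] xh -173.52 z [ 1.7e-03  8.0e-04 -1.0e+00] F [ 1.1 -0.3  1. ] T [0.03 0.   0.04] op 0.057504456572132386 0.0 q6 -1.24
```

View pics/side1.png

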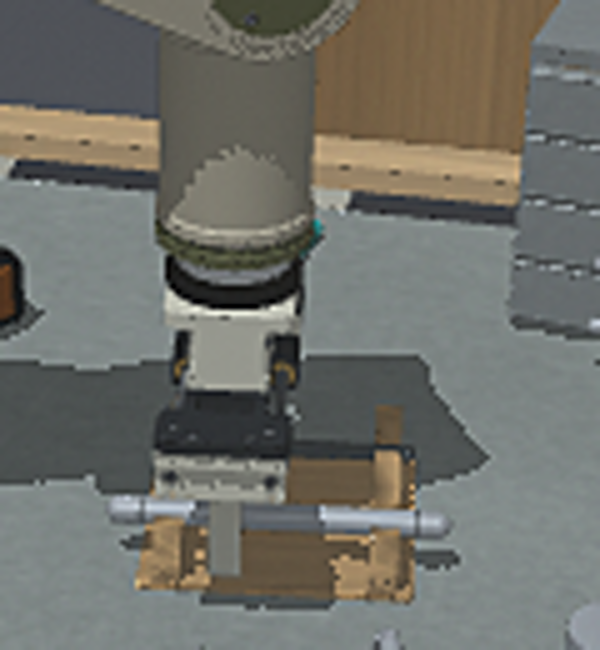

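The side view shows the finger straddling the bar at (222,515) in the crop, clear of the left cross-piece. Next I'll close on it.

Emit:
servo_tool(
  increments=[
    {"slide": [0, 0, 0], "dr": [0, 0, 0], "jaw": 1},
    {"slide": [0, 0, 0], "dr": [0, 0, 0], "jaw": 1},
    {"slide": [0, 0, 0], "dr": [0, 0, 0], "jaw": 1},
    {"slide": [0, 0, 0], "dr": [0, 0, 0], "jaw": 1},
    {"slide": [0, 0, 0], "dr": [0, 0, 0], "jaw": 1},
    {"slide": [0, 0, 0], "dr": [0, 0, 0], "jaw": 1},
    {"slide": [0, 0, 0], "dr": [0, 0, 0], "jaw": 1},
  ],
  force=5,
)

```text
t: 2.95
tool_pos: [0.4493, 0.2742, 0.2004]
orientation: [-0.178, 3.136, 0.005]
force: [-3.6, 9.0, 2.1]
opening: 0.018
gripper_force: 5.0
```

Run:
```python
from h import *
S=st()
```

```text
t 2.95 grasp [0.4493 0.2748 0.0334] xh -173.5 z [ 2.0e-04  3.5e-03 -1.0e+00] F [-3.6  9.   2.1] T [1.71 0.65 0.02] op 0.01795043192899211 5.0047919154167175 q6 -1.24
```

Emit:
servo_tool(
  increments=[
    {"slide": [0, 1, 0], "dr": [0, 0, 0], "jaw": 1},
    {"slide": [0, 2, 0], "dr": [0, 0, 0], "jaw": 1},
    {"slide": [0, 2, 0], "dr": [0, 0, 0], "jaw": 1},
    {"slide": [0, 2, 0], "dr": [0, 0, 0], "jaw": 1},
  ],
  force=20,
)

```text
t: 3.35
tool_pos: [0.4494, 0.2755, 0.2005]
orientation: [-0.178, 3.136, 0.003]
force: [-3.3, 6.3, 5.0]
opening: 0.0152
gripper_force: 20.0
```

Run:
```python
from h import *
S=st()
```

```text
t 3.35 grasp [0.4495 0.2759 0.0335] xh -173.5 z [ 8.e-04  2.e-03 -1.e+00] F [-3.3  6.3  5. ] T [1.04 0.48 0.05] op 0.015206637967454563 20.008067786693573 q6 -1.23
```

Emit:
servo_tool(
  increments=[
    {"slide": [0, 1, 0], "dr": [0, 0, 0], "jaw": 1},
    {"slide": [0, 1, 0], "dr": [0, 0, 0], "jaw": 1},
    {"slide": [0, 1, -4], "dr": [0, 0, 0], "jaw": 1},
    {"slide": [0, 1, -15], "dr": [0, 0, 0], "jaw": 1},
    {"slide": [0, 1, -35], "dr": [0, 0, 0], "jaw": 1},
    {"slide": [0, 1, -65], "dr": [0, 0, 0], "jaw": 1},
    {"slide": [0, 1, -95], "dr": [0, 0, 0], "jaw": 1},
    {"slide": [0, 1, -125], "dr": [0, 0, 0], "jaw": 1},
    {"slide": [0, 1, -155], "dr": [0, 0, 0], "jaw": 1},
    {"slide": [0, 1, -175], "dr": [0, 0, 0], "jaw": 1},
    {"slide": [0, 1, -182], "dr": [0, 0, 0], "jaw": 1},
    {"slide": [0, 1, -182], "dr": [0, 0, 0], "jaw": 1},
  ],
  force=60,
)

```text
t: 4.55
tool_pos: [0.4493, 0.2755, 0.3827]
orientation: [-0.177, 3.135, 0.001]
force: [-0.3, 0.0, -2.7]
opening: 0.0139
gripper_force: 60.0
```

Run:
```python
from h import *
S=st(); go([.426,-.0755,.215],198,S)
```

```text
t 4.55 grasp [0.4496 0.2756 0.2157] xh -173.53 z [ 1.5e-03  4.0e-04 -1.0e+00] F [-0.3  0.  -2.7] T [-0.01  0.04 -0.03] op 0.0139219550771566 59.999926686286926 q6 -1.23
slide [  62.7 -346.1    0.5] dr [ 1.000e-04  1.500e-03 -2.013e-01]
```

Emit:
servo_tool(
  increments=[
    {"slide": [2, -10, 0], "dr": [0, 0, 0], "jaw": 1},
    {"slide": [6, -30, 0], "dr": [0, 0, -0.02], "jaw": 1},
    {"slide": [11, -60, 0], "dr": [0, 0, -0.04], "jaw": 1},
    {"slide": [18, -100, 0], "dr": [0, 0, -0.06], "jaw": 1},
    {"slide": [25, -140, 0], "dr": [0, 0, -0.08], "jaw": 1},
    {"slide": [32, -180, 0], "dr": [0, 0, -0.1], "jaw": 1},
    {"slide": [40, -220, 0], "dr": [0, 0, -0.12], "jaw": 1},
    {"slide": [47, -260, 0], "dr": [0, 0, -0.14], "jaw": 1},
    {"slide": [54, -300, 0], "dr": [0, 0, -0.17], "jaw": 1},
    {"slide": [59, -326, 0], "dr": [0, 0, -0.19], "jaw": 1},
    {"slide": [62, -341, 0], "dr": [0, 0, -0.2], "jaw": 1},
    {"slide": [62.5, -346, 0], "dr": [0, 0, -0.2], "jaw": 1},
    {"slide": [62.5, -346, 20], "dr": [0, 0, -0.2], "jaw": 1},
    {"slide": [62.5, -346, 45], "dr": [0, 0, -0.2], "jaw": 1},
    {"slide": [62.5, -346, 60], "dr": [0, 0, -0.2], "jaw": 1},
    {"slide": [62.5, -346, 63], "dr": [0, 0, -0.2], "jaw": 1},
    {"slide": [62.5, -346, 63], "dr": [0, 0, -0.2], "jaw": 1},
  ],
)

```text
t: 6.25
tool_pos: [0.4256, -0.0747, 0.3177]
orientation: [0.49, -3.101, -0.002]
force: [1.1, 0.8, -2.6]
opening: 0.0144
gripper_force: 60.0
```

Run:
```python
from h import *
np.set_printoptions(precision=4,suppress=True)
S=st()
f=lambda x,s:cv2.resize(x[:,:,::-1],None,fx=s,fy=s,interpolation=cv2.INTER_CUBIC)
p,d=shot('top'); q,e=shot('side')
im=np.zeros((600,800,3),np.uint8); A=f(p[150:225,290:345],7); im[:525,:385]=A[:525]
B=f(q[205:260,265:345],5); im[:275,395:795]=B; cv2.imwrite('pics/pre.png',im)
c=np.array([.4260,-.0755,.1525]);a=np.array([np.cos(np.radians(18)),np.sin(np.radians(18)),0])
for n in('top','side'): print(n,'tip exp',pix(n,c+a*.13),'bar .06',pix(n,c+a*.06),'eye',pix(n,[[.578,-.0265,.1527]]))
```

```text
t 6.25 grasp [ 0.4252 -0.0746  0.1507] xh -162.03 z [-0.0024  0.0007 -1.    ] F [ 1.1  0.8 -2.6] T [-0.    0.06  0.03] op 0.01443041949289622 59.999679923057556 q6 -2.18
top tip exp [[326.4363 184.277 ]] bar .06 [[333.6213 203.646 ]] eye [[323.5283 176.0976]]
side tip exp [[303.7882 225.7131]] bar .06 [[273.2459 227.6251]] eye [[316.6634 224.9335]]
```

View pics/pre.png

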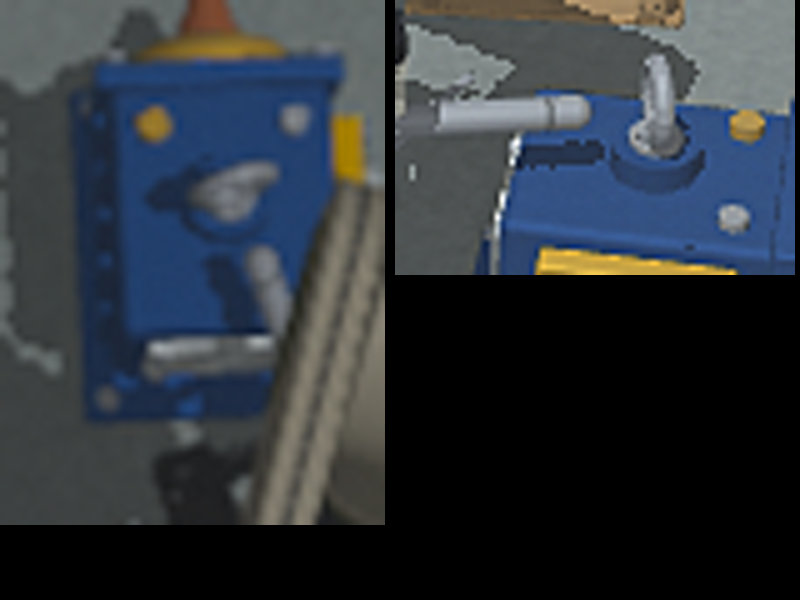

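The bar tip is at top (327.4,185.7) and side (304.4,227), level and pointing at the eye. The loop is at about top (323.5,177) and side (317,222). I'll do one fit of both depth clouds, so the bar and eye are compared in the same camera.

Run:
```python
from h import *
from scipy.optimize import least_squares
np.set_printoptions(precision=4,suppress=True)
S=st(); M=R.from_rotvec(S['orientation']).as_matrix(); g=S['tool_pos']+M[:,2]*.167
for n,be,bb in(('top',(312,165,336,188),(318,180,334,200)),('side',(305,212,325,236),(270,215,305,238))):
    X,c=cloud(n,*be); X=X[(X[:,2]>.146)&(X[:,2]<.182)&(np.hypot(X[:,0]-.578,X[:,1]+.0265)<.028)]
    def f(p):
        D=X-[p[0],p[1],p[3]]; a=np.array([np.cos(p[2]),np.sin(p[2]),0]); x=D@a; r=np.linalg.norm(D-np.outer(x,a),axis=1)
        return np.hypot(r-.0175,x)-.005
    r=least_squares(f,[.578,-.0265,.31,.1527],loss='soft_l1',f_scale=.001); print(n,len(X),'eye',r.x[[0,1,3]],np.degrees(r.x[2]),np.abs(r.fun).mean())
    X,c=cloud(n,*bb); D=X-g; a=-M[:,0]; s=D@a; rad=np.linalg.norm(D-np.outer(s,a),axis=1); k=(rad<.014)&(s>.02)&(s<.126); X=X[k]
    def f(p):
        D=X-(g+p[0]*M[:,1]+np.array([0,0,p[1]])); a2=a+p[2]*M[:,1]+np.array([0,0,p[3]]); a2/=np.linalg.norm(a2); s=D@a2
        return np.linalg.norm(D-np.outer(s,a2),axis=1)-.008
    r=least_squares(f,[0,0,0,0.],loss='soft_l1',f_scale=.001); print(n,len(X),'bar lat(tool y),z,slopes',r.x,s[k].min(),s[k].max(),np.abs(r.fun).mean())
```

```text
t 6.35 grasp [ 0.4265 -0.0751  0.1524] xh -162.04 z [ 0.0007 -0.0002 -1.    ] F [ 0.6  0.3 -2.8] T [ 0.02  0.09 -0.02] op 0.014361035672193587 59.99955475330353 q6 -2.18
top 41 eye [ 0.5788 -0.0247  0.1562] 17.203579333737512 0.0011423786475153151
top 54 bar lat(tool y),z,slopes [-0.0079 -0.0033  0.0812  0.0104] 0.08229552259539706 0.12540739924522573 0.0013352343749400645
side 85 eye [ 0.5793 -0.0268  0.1522] 15.619675951298163 0.0014141174694261838
side 233 bar lat(tool y),z,slopes [ 0.0006 -0.0009 -0.0109 -0.0141] 0.050835973366444395 0.12526772917206452 0.0014028373680605784
```

Run:
```python
from h import *
S=st(); go([.579-.155*.9563,-.0264-.155*.2924,.154],197,S);go([.579-.065*.9563,-.0264-.065*.2924,.154],197,S)
```

```text
t 6.35 grasp [ 0.4265 -0.0751  0.1524] xh -162.04 z [ 7.e-04 -2.e-04 -1.e+00] F [ 0.6  0.3 -2.8] T [ 0.02  0.09 -0.02] op 0.014361035672193587 59.99955475330353 q6 -2.18
slide [-5.2  1.8 -1.6] dr [-0.0004  0.0007  0.0167]
slide [-95.2   0.3  -1.5] dr [-0.0004  0.0007  0.0167]
```

Emit:
servo_tool(
  increments=[
    {"slide": [-5, 2, -1.5], "dr": [0, 0, 0.017], "jaw": 1},
    {"slide": [-10, 1.5, -1.5], "dr": [0, 0, 0.017], "jaw": 1},
    {"slide": [-18, 1.5, -1.5], "dr": [0, 0, 0.017], "jaw": 1},
    {"slide": [-26, 1.5, -1.5], "dr": [0, 0, 0.017], "jaw": 1},
    {"slide": [-34, 1.5, -1.5], "dr": [0, 0, 0.017], "jaw": 1},
    {"slide": [-42, 1.2, -1.5], "dr": [0, 0, 0.017], "jaw": 1},
    {"slide": [-45, 1.2, -1.5], "dr": [0, 0, 0.017], "jaw": 1},
  ],
)

```text
t: 7.05
tool_pos: [0.4694, -0.0599, 0.3201]
orientation: [0.464, -3.107, -0.0]
force: [-0.7, 0.3, -2.2]
opening: 0.0147
gripper_force: 60.0
```

Run:
```python
from h import *
st()
```

```text
t 7.05 grasp [ 0.4694 -0.0599  0.1531] xh -163.0 z [-0.e+00  2.e-04 -1.e+00] F [-0.7  0.3 -2.2] T [ 0.01  0.04 -0.03] op 0.01472696984401354 59.9994957447052 q6 -2.1
```

The tip is in the eye with no contact force. I'll continue 50 mm.

Emit:
servo_tool(
  increments=[
    {"slide": [-6, 0, 0], "dr": [0, 0, 0], "jaw": 1},
    {"slide": [-15, 0, 0], "dr": [0, 0, 0], "jaw": 1},
    {"slide": [-25, 0, 0], "dr": [0, 0, 0], "jaw": 1},
    {"slide": [-35, 0, 0], "dr": [0, 0, 0], "jaw": 1},
    {"slide": [-44, 0, 0], "dr": [0, 0, 0], "jaw": 1},
    {"slide": [-49, 0, 0], "dr": [0, 0, 0], "jaw": 1},
    {"slide": [-49, 0, 0], "dr": [0, 0, 0], "jaw": 1},
  ],
)

```text
t: 7.75
tool_pos: [0.516, -0.0456, 0.3202]
orientation: [0.464, -3.107, -0.0]
force: [-1.0, -0.0, -1.9]
opening: 0.0144
gripper_force: 60.0
```

```bash
cat >> h.py <<'E'
C=np.array([.579,-.0264])
def arc(degs,r=.065,z=.153,S=None,x0=197.,c=C):
    "rows for clockwise sweep: tool x heading = x0-deg, grasp at c + r*(heading)"
    S=S or read_state(); 
    for a in degs:
        h=np.radians(x0-a); print(a,end=' '); go([c[0]+r*np.cos(h),c[1]+r*np.sin(h),z],x0-a,S)
E
python3 - <<'E'
from h import *
S=st(); arc(range(4,81,4),S=S)
E
```

```text
t 7.75 grasp [ 0.516  -0.0456  0.1532] xh -163.0 z [-1.e-04  1.e-04 -1.e+00] F [-1.  -0.  -1.9] T [ 0.05  0.04 -0.02] op 0.014368316537775913 59.99960482120514 q6 -2.05
4 slide [-1.   4.5  0.2] dr [ 0.0001 -0.0001  0.0698]
8 slide [-1.5  9.   0.2] dr [ 1.000e-04 -1.000e-04  1.396e-01]
12 slide [-2.3 13.5  0.2] dr [ 1.000e-04 -1.000e-04  2.095e-01]
16 slide [-3.4 17.9  0.2] dr [ 1.000e-04 -1.000e-04  2.793e-01]
20 slide [-4.8 22.2  0.2] dr [ 1.000e-04 -1.000e-04  3.491e-01]
24 slide [-6.5 26.4  0.2] dr [ 1.000e-04 -1.000e-04  4.189e-01]
28 slide [-8.4 30.5  0.2] dr [ 1.000e-04 -1.000e-04  4.887e-01]
32 slide [-10.7  34.4   0.2] dr [ 1.000e-04 -1.000e-04  5.585e-01]
36 slide [-13.3  38.2   0.2] dr [ 1.000e-04 -1.000e-04  6.283e-01]
40 slide [-16.   41.8   0.2] dr [ 1.000e-04 -1.000e-04  6.981e-01]
44 slide [-19.1  45.1   0.2] dr [ 0.00e+00 -1.00e-04  7.68e-01]
48 slide [-22.3  48.3   0.2] dr [ 0.000e+00 -1.000e-04  8.378e-01]
52 slide [-25.8  51.2   0.2] dr [ 0.000e+00 -1.000e-04  9.076e-01]
56 slide [-29.5  53.9   0.2] dr [ 0.000e+00 -1.000e-04  9.774e-01]
60 slide [-33.3  56.3   0.2] dr [ 0.0000e+00 -1.0000e-04  1.0472e+00]
64 slide [-37.3  58.4   0.2] dr [ 0.000e+00 -1.000e-04  1.117e+00]
68 slide [-41.5  60.2   0.2] dr [ 0.0000e+00 -1.0000e-04  1.1868e+00]
72 slide [-45.8  61.8   0.2] dr [ 0.0000e+00 -1.0000e-04  1.2567e+00]
76 slide [-50.1  63.1   0.2] dr [ 0.0000e+00 -1.0000e-04  1.3265e+00]
80 slide [-54.6  64.    0.2] dr [ 0.0000e+00 -1.0000e-04  1.3963e+00]
```

Emit:
servo_tool(
  increments=[
    {"slide": [-1, 4.5, 0], "dr": [0, 0, 0.07], "jaw": 1},
    {"slide": [-1.5, 9, 0], "dr": [0, 0, 0.14], "jaw": 1},
    {"slide": [-2.3, 13.5, 0], "dr": [0, 0, 0.21], "jaw": 1},
    {"slide": [-3.4, 17.9, 0], "dr": [0, 0, 0.279], "jaw": 1},
    {"slide": [-4.8, 22.2, 0], "dr": [0, 0, 0.349], "jaw": 1},
    {"slide": [-6.5, 26.4, 0], "dr": [0, 0, 0.419], "jaw": 1},
    {"slide": [-8.4, 30.5, 0], "dr": [0, 0, 0.489], "jaw": 1},
    {"slide": [-9.5, 32.5, 0], "dr": [0, 0, 0.524], "jaw": 1},
    {"slide": [-9.5, 32.5, 0], "dr": [0, 0, 0.524], "jaw": 1},
  ],
)

```text
t: 8.65
tool_pos: [0.5148, -0.0119, 0.3202]
orientation: [-0.357, -3.121, -0.0]
force: [-0.1, -1.0, -2.9]
opening: 0.0146
gripper_force: 60.0
```

```bash
cat >> h.py <<'E'
def tq():
    S=st(); r=S['tool_pos'][:2]-C; F=S['force']; print('tau_axis',(S['wrist_torque'][2]+r[0]*F[1]-r[1]*F[0]).round(3),'ang',197-np.degrees(np.arctan2(*( (S['tool_pos']+R.from_rotvec(S['orientation']).as_matrix()[:,2]*.167)[:2]-C)[::-1]))%360)
    h=np.arctan2(r[1],r[0]); print('Ftan',-np.sin(h)*F[0]+np.cos(h)*F[1],'Frad',np.cos(h)*F[0]+np.sin(h)*F[1]); return S
E
python3 - <<'E'
from h import *
S=tq(); arc([34,36,38,40,42,44],S=S)
E
```

```text
t 8.65 grasp [ 0.5148 -0.0119  0.1532] xh 166.94 z [-3.e-04  0.e+00 -1.e+00] F [-0.1 -1.  -2.9] T [ 0.02  0.09 -0.02] op 0.014630929185356077 59.99900221824646 q6 -1.47
tau_axis 0.045 ang 29.766633929332215
Ftan 0.997028783109541 Frad -0.09315610216622874
34 slide [-0.9  4.8  0.2] dr [-0.     -0.0003  0.0687]
36 slide [-1.1  7.1  0.2] dr [-0.     -0.0003  0.1036]
38 slide [-1.4  9.3  0.2] dr [-0.     -0.0003  0.1385]
40 slide [-1.8 11.6  0.2] dr [-1.000e-04 -3.000e-04  1.734e-01]
42 slide [-2.2 13.8  0.2] dr [-1.000e-04 -3.000e-04  2.083e-01]
44 slide [-2.7 16.   0.2] dr [-1.000e-04 -3.000e-04  2.432e-01]
```

Emit:
servo_tool(
  increments=[
    {"slide": [-0.1, 2.84, 0], "dr": [0, 0, 0.0436], "jaw": 1},
    {"slide": [-0.25, 5.67, 0], "dr": [0, 0, 0.0873], "jaw": 1},
    {"slide": [-0.56, 8.48, 0], "dr": [0, 0, 0.1309], "jaw": 1},
    {"slide": [-0.99, 11.29, 0], "dr": [0, 0, 0.1745], "jaw": 1},
    {"slide": [-0.99, 11.29, 0], "dr": [0, 0, 0.1745], "jaw": 1},
  ],
)

```text
t: 9.15
tool_pos: [0.5185, -0.0012, 0.3203]
orientation: [0.627, 3.078, 0.0]
force: [0.3, 0.3, -2.7]
opening: 0.0147
gripper_force: 60.0
```

Run:
```python
from h import *
S=tq()
```

```text
t 9.15 grasp [ 0.5185 -0.0012  0.1533] xh 156.99 z [ 1.e-04  1.e-04 -1.e+00] F [ 0.3  0.3 -2.7] T [0.09 0.09 0.04] op 0.014709236200617561 60.008084177970886 q6 -1.27
tau_axis 0.009 ang 39.667605841404566
Ftan -0.45030775047297983 Frad -0.18732055177013285
```

Emit:
servo_tool(
  increments=[
    {"slide": [-0.1, 2.84, 0], "dr": [0, 0, 0.0436], "jaw": 1},
    {"slide": [-0.25, 5.67, 0], "dr": [0, 0, 0.0873], "jaw": 1},
    {"slide": [-0.56, 8.48, 0], "dr": [0, 0, 0.1309], "jaw": 1},
    {"slide": [-0.99, 11.29, 0], "dr": [0, 0, 0.1745], "jaw": 1},
    {"slide": [-0.99, 11.29, 0], "dr": [0, 0, 0.1745], "jaw": 1},
  ],
)

```text
t: 9.65
tool_pos: [0.524, 0.0087, 0.3203]
orientation: [0.891, 3.012, 0.0]
force: [1.4, 0.8, -2.1]
opening: 0.0145
gripper_force: 60.0
```

Run:
```python
from h import *
S=tq()
```

```text
t 9.65 grasp [0.524  0.0087 0.1533] xh 147.03 z [ 3.e-04 -1.e-04 -1.e+00] F [ 1.4  0.8 -2.1] T [ 0.05 -0.1   0.16] op 0.014517422764970115 60.03347933292389 q6 -1.08
tau_axis 0.074 ang 49.52993542899273
Ftan -1.3816696630437006 Frad -0.7587670588438986
```

Emit:
servo_tool(
  increments=[
    {"slide": [-0.1, 2.84, 0], "dr": [0, 0, 0.0436], "jaw": 1},
    {"slide": [-0.25, 5.67, 0], "dr": [0, 0, 0.0873], "jaw": 1},
    {"slide": [-0.56, 8.48, 0], "dr": [0, 0, 0.1309], "jaw": 1},
    {"slide": [-0.56, 8.48, 0], "dr": [0, 0, 0.1309], "jaw": 1},
  ],
)

```text
t: 10.05
tool_pos: [0.5287, 0.0152, 0.32]
orientation: [-1.086, -2.947, 0.002]
force: [-1.3, -1.7, -2.2]
opening: 0.0143
gripper_force: 60.2
```

Run:
```python
from h import *
S=tq()
```

```text
t 10.05 grasp [0.5285 0.015  0.153 ] xh 139.56 z [-1.1e-03 -8.0e-04 -1.0e+00] F [-1.3 -1.7 -2.2] T [-0.37  0.27  0.21] op 0.01430211273171575 60.232316851615906 q6 -0.93
tau_axis 0.354 ang 56.3938873857787
Ftan 2.149932281544348 Frad -0.08826844408914725
```

Emit:
servo_tool(
  increments=[
    {"slide": [-0.1, 2.84, 0], "dr": [0, 0, 0.0436], "jaw": 1},
    {"slide": [-0.1, 2.84, 0], "dr": [0, 0, 0.0436], "jaw": 1},
    {"slide": [-0.1, 2.84, 0], "dr": [0, 0, 0.0436], "jaw": 1},
  ],
)

```text
t: 10.35
tool_pos: [0.5306, 0.0173, 0.32]
orientation: [-1.148, -2.923, 0.001]
force: [-2.8, -2.4, -2.9]
opening: 0.0148
gripper_force: 60.2
```

Run:
```python
from h import *
from scipy.optimize import least_squares
np.set_printoptions(precision=4,suppress=True)
S=tq()
f=lambda x,s:cv2.resize(x[:,:,::-1],None,fx=s,fy=s,interpolation=cv2.INTER_CUBIC)
p,d=shot('top'); q,e=shot('side')
im=np.zeros((420,800,3),np.uint8); im[:420,:336]=f(p[150:210,295:343],7)
im[:400,345:793]=f(q[200:250,290:346],8); cv2.imwrite('pics/turn.png',im)
M=R.from_rotvec(S['orientation']).as_matrix(); g=S['tool_pos']+M[:,2]*.167; a0=-M[:,0]
for n,be in(('top',(312,165,336,188)),('side',(305,212,328,236))):
    X,c=cloud(n,*be); D=X-g; s=D@a0; rad=np.linalg.norm(D-np.outer(s,a0),axis=1)
    X=X[(X[:,2]>.146)&(X[:,2]<.182)&(np.hypot(X[:,0]-.579,X[:,1]+.0264)<.026)&(rad>.011)]
    for y0 in(.3,-.2,-.7):
        def fn(p):
            D=X-[p[0],p[1],.1525]; a=np.array([np.cos(p[2]),np.sin(p[2]),0]); x=D@a; r=np.linalg.norm(D-np.outer(x,a),axis=1)
            return np.hypot(r-.0175,x)-.005
        r=least_squares(fn,[.579,-.0264,y0],loss='soft_l1',f_scale=.001); print(n,len(X),'eye',r.x[:2],np.degrees(r.x[2]),np.abs(r.fun).mean())
```

```text
t 10.35 grasp [0.5304 0.0172 0.153 ] xh 137.1 z [-0.0011 -0.0005 -1.    ] F [-2.8 -2.4 -2.9] T [-0.47  0.44  0.26] op 0.014757738192147516 60.21985173225403 q6 -0.89
tau_axis 0.5 ang 58.87746834667982
Ftan 3.6661853565491898 Frad 0.5102125173762517
top 0 eye [ 0.579  -0.0264] 17.188733853924695 nan
top 0 eye [ 0.579  -0.0264] -11.459155902616466 nan
top 0 eye [ 0.579  -0.0264] -40.10704565915762 nan
side 66 eye [ 0.5788 -0.0254] 3.6685356470867823 0.0013570085830332931
side 66 eye [ 0.5788 -0.0254] 3.6677287585420926 0.0013570188467536106
side 66 eye [ 0.5782 -0.0308] -7.780076723034985 0.0015492411091302827<stdin>:17: RuntimeWarning: Mean of empty slice.
  ret = ret.dtype.type(ret / rcount)
```

View pics/turn.png

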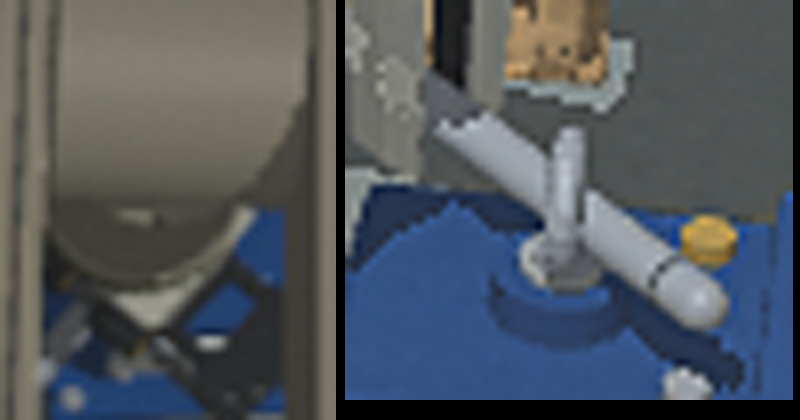

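The side crop shows the bar through the loop (575,190 in the picture), skewed against both sides of the eye. The torque ramps elastically to 0.5 N m, so the collar has landed with the eye yaw at about 3°. Now I'll nip it up, in stages.

Emit:
servo_tool(
  increments=[
    {"slide": [-0.1, 2.84, 0], "dr": [0, 0, 0.0436], "jaw": 1},
    {"slide": [-0.25, 5.67, 0], "dr": [0, 0, 0.0873], "jaw": 1},
    {"slide": [-0.56, 8.48, 0], "dr": [0, 0, 0.1309], "jaw": 1},
    {"slide": [-0.99, 11.29, 0], "dr": [0, 0, 0.1745], "jaw": 1},
    {"slide": [-1.54, 14.07, 0], "dr": [0, 0, 0.2182], "jaw": 1},
    {"slide": [-2.21, 16.82, 0], "dr": [0, 0, 0.2618], "jaw": 1},
    {"slide": [-2.21, 16.82, 0], "dr": [0, 0, 0.2618], "jaw": 1},
  ],
)

```text
t: 11.15
tool_pos: [0.5437, 0.0283, 0.3199]
orientation: [-1.523, -2.746, 0.001]
force: [-4.0, -2.1, -2.5]
opening: 0.0144
gripper_force: 60.2
```

```bash
cat >> h.py <<'E'
def eyefit(z=.1525):
    from scipy.optimize import least_squares
    S=read_state(); M=R.from_rotvec(S['orientation']).as_matrix(); g=S['tool_pos']+M[:,2]*.167; a0=-M[:,0]
    for n,be in(('top',(312,165,336,188)),('side',(305,212,328,236))):
        X,c=cloud(n,*be); D=X-g; s=D@a0; rad=np.linalg.norm(D-np.outer(s,a0),axis=1)
        X=X[(X[:,2]>.146)&(X[:,2]<.182)&(np.hypot(X[:,0]-.579,X[:,1]+.0264)<.026)&(rad>.011)]
        if len(X)<15: continue
        for y0 in(.1,-.4,-.8):
            def fn(p):
                D=X-[p[0],p[1],z]; a=np.array([np.cos(p[2]),np.sin(p[2]),0]); x=D@a; r=np.linalg.norm(D-np.outer(x,a),axis=1)
                return np.hypot(r-.0175,x)-.005
            r=least_squares(fn,[.579,-.0264,y0],loss='soft_l1',f_scale=.001); print(n,len(X),'eye',r.x[:2].round(4),np.degrees(r.x[2]).round(1),np.abs(r.fun).mean().round(5))
E
python3 - <<'E'
from h import *
S=tq(); shot('side');shot('top'); eyefit(); tq()
E
```

```text
t 11.15 grasp [0.5435 0.0283 0.1529] xh 121.97 z [-1.4e-03 -2.0e-04 -1.0e+00] F [-4.  -2.1 -2.5] T [-0.49  0.82  0.21] op 0.014388290177833277 60.16036033630371 q6 -0.6
tau_axis 0.5 ang 73.99609898885075
Ftan 4.5324950535414175 Frad 0.4416085047420548
top 15 eye [ 0.5803 -0.0279] -19.7 0.00113
top 15 eye [ 0.5803 -0.0279] -19.7 0.00113
top 15 eye [ 0.5803 -0.0279] -19.7 0.00113
side 77 eye [ 0.5793 -0.0264] -9.4 0.00106
side 77 eye [ 0.5793 -0.0264] -9.4 0.00106
side 77 eye [ 0.5824 -0.0268] -25.6 0.00132
t 11.25 grasp [0.5434 0.0282 0.1529] xh 122.07 z [-1.4e-03 -2.0e-04 -1.0e+00] F [-3.7 -3.3 -2.6] T [-0.5   0.73  0.2 ] op 0.014452028249543204 60.15596330165863 q6 -0.6
tau_axis 0.521 ang 73.9008967364895
Ftan 4.903543809791472 Frad -0.7923478906386827
```

Emit:
servo_tool(
  increments=[
    {"slide": [-0.1, 2.84, 0], "dr": [0, 0, 0.0436], "jaw": 1},
    {"slide": [-0.25, 5.67, 0], "dr": [0, 0, 0.0873], "jaw": 1},
    {"slide": [-0.56, 8.48, 0], "dr": [0, 0, 0.1309], "jaw": 1},
    {"slide": [-0.99, 11.29, 0], "dr": [0, 0, 0.1745], "jaw": 1},
    {"slide": [-1.54, 14.07, 0], "dr": [0, 0, 0.2182], "jaw": 1},
    {"slide": [-2.21, 16.82, 0], "dr": [0, 0, 0.2618], "jaw": 1},
    {"slide": [-2.21, 16.82, 0], "dr": [0, 0, 0.2618], "jaw": 1},
  ],
)

```text
t: 11.95
tool_pos: [0.559, 0.0354, 0.3197]
orientation: [-1.868, -2.524, 0.002]
force: [-5.7, -2.8, -3.2]
opening: 0.0149
gripper_force: 60.2
```

```bash
cat >> h.py <<'E'
def tqm(n=8):
    L=[]
    for i in range(n):
        shot('side'); S=read_state(); r=S['tool_pos'][:2]-C; F=S['force']; L.append(S['wrist_torque'][2]+r[0]*F[1]-r[1]*F[0])
    print('tau mean',np.mean(L).round(3),'sd',np.std(L).round(3))
E
python3 - <<'E'
from h import *
S=tq(); tqm(); shot('top'); eyefit()
E
```

```text
t 11.95 grasp [0.5586 0.0354 0.1527] xh 106.99 z [-2.3e-03 -1.0e-04 -1.0e+00] F [-5.7 -2.8 -3.2] T [-0.4   0.91  0.22] op 0.014870916198841158 60.1726108789444 q6 -0.32
tau_axis 0.624 ang 88.72662729511268
Ftan 6.286990690109927 Frad -0.9584181821730549
tau mean 0.577 sd 0.04
top 26 eye [ 0.5784 -0.0258] -26.5 0.00158
top 26 eye [ 0.5784 -0.0258] -26.5 0.00158
top 26 eye [ 0.5762 -0.028 ] -51.7 0.00146
side 89 eye [ 0.5797 -0.0286] -7.1 0.00223
side 89 eye [ 0.579  -0.0263] -24.2 0.00119
side 89 eye [ 0.5823 -0.0283] -40.9 0.00162
```

Emit:
servo_tool(
  increments=[
    {"slide": [-0.1, 2.84, 0], "dr": [0, 0, 0.0436], "jaw": 1},
    {"slide": [-0.25, 5.67, 0], "dr": [0, 0, 0.0873], "jaw": 1},
    {"slide": [-0.56, 8.48, 0], "dr": [0, 0, 0.1309], "jaw": 1},
    {"slide": [-0.99, 11.29, 0], "dr": [0, 0, 0.1745], "jaw": 1},
    {"slide": [-1.54, 14.07, 0], "dr": [0, 0, 0.2182], "jaw": 1},
    {"slide": [-1.54, 14.07, 0], "dr": [0, 0, 0.2182], "jaw": 1},
  ],
)

```text
t: 13.0
tool_pos: [0.5727, 0.0381, 0.3195]
orientation: [-2.131, -2.305, 0.003]
force: [-6.5, -1.6, -1.2]
opening: 0.0147
gripper_force: 60.2
```

Run:
```python
from h import *
S=tq(); tqm(); shot('top'); eyefit()
```

```text
t 13.0 grasp [0.5722 0.0381 0.1525] xh 94.49 z [-3.e-03  2.e-04 -1.e+00] F [-6.5 -1.6 -1.2] T [-0.29  1.15  0.23] op 0.014692149185355304 60.19548833370209 q6 -0.1
tau_axis 0.663 ang 100.99923618197157
Ftan 6.665323023268573 Frad -0.9228510289298807
tau mean 0.673 sd 0.031
top 37 eye [ 0.5794 -0.0234] -35.8 0.00191
top 37 eye [ 0.5794 -0.0234] -35.8 0.00191
top 37 eye [ 0.5794 -0.0234] -35.8 0.00191
side 96 eye [ 0.5795 -0.0309] -5.9 0.00377
side 96 eye [ 0.582  -0.0297] -50.9 0.00149
side 96 eye [ 0.5792 -0.0274] -34.9 0.00115
```

Emit:
servo_tool(
  increments=[
    {"slide": [-0.05, 2.27, 0], "dr": [0, 0, 0.0349], "jaw": 1},
    {"slide": [-0.16, 4.53, 0], "dr": [0, 0, 0.0698], "jaw": 1},
    {"slide": [-0.16, 4.53, 0], "dr": [0, 0, 0.0698], "jaw": 1},
  ],
)

```text
t: 13.75
tool_pos: [0.5772, 0.0383, 0.3195]
orientation: [-2.21, -2.23, 0.003]
force: [-7.2, -0.7, -1.3]
opening: 0.0146
gripper_force: 60.2
```

Run:
```python
from h import *
S=tq(); tqm()
```

```text
t 13.75 grasp [0.5766 0.0384 0.1525] xh 90.51 z [-3.1e-03  3.0e-04 -1.0e+00] F [-7.2 -0.7 -1.3] T [-0.23  1.17  0.28] op 0.014577882806885158 60.21913826465607 q6 -0.03
tau_axis 0.745 ang 104.90306710559652
Ftan 7.180315179863746 Frad -0.5388235703529807
tau mean 0.693 sd 0.044
```

Emit:
servo_tool(
  increments=[
    {"slide": [-0.25, -5.67, 0], "dr": [0, 0, -0.0873], "jaw": 1},
    {"slide": [-0.99, -11.29, 0], "dr": [0, 0, -0.1745], "jaw": 1},
    {"slide": [-2.21, -16.82, 0], "dr": [0, 0, -0.2618], "jaw": 1},
    {"slide": [-3.92, -22.23, 0], "dr": [0, 0, -0.3491], "jaw": 1},
    {"slide": [-3.92, -22.23, 0], "dr": [0, 0, -0.3491], "jaw": 1},
    {"slide": [-3.92, -22.23, 0], "dr": [0, 0, -0.3491], "jaw": 1},
  ],
)

```text
t: 14.75
tool_pos: [0.5559, 0.0343, 0.3205]
orientation: [1.794, 2.579, 0.002]
force: [-0.5, 0.3, -3.1]
opening: 0.0149
gripper_force: 60.0
```

Run:
```python
from h import *
S=tq(); tqm(); shot('top'); eyefit()
```

```text
t 14.75 grasp [0.5561 0.0344 0.1535] xh 110.36 z [ 1.1e-03  5.0e-04 -1.0e+00] F [-0.5  0.3 -3.1] T [ 0.05  0.07 -0.03] op 0.014857019643818489 59.998127818107605 q6 -0.39
tau_axis -0.007 ang 86.3423680072576
Ftan 0.34414316991528604 Frad 0.46174617622757885
tau mean -0.006 sd 0.056
top 28 eye [ 0.5788 -0.0255] -41.9 0.00157
top 28 eye [ 0.5788 -0.0255] -41.9 0.00157
top 28 eye [ 0.5788 -0.0255] -41.9 0.00157
side 109 eye [ 0.58   -0.0291] -20.2 0.00206
side 109 eye [ 0.5811 -0.0288] -53.9 0.00155
side 109 eye [ 0.5789 -0.0266] -40.3 0.00115
```

Torque reads zero when the bar is backed off, so there is no bias. The eye yaw has gone from about +4° at landing to about −41°, which is an eighth of a turn, with the torque near 0.7 N m. Next I'll align the bar with the hole (tool heading 139°) and draw it out.

Emit:
servo_tool(
  increments=[
    {"slide": [-0.25, -5.67, 0], "dr": [0, 0, -0.0873], "jaw": 1},
    {"slide": [-0.99, -11.29, 0], "dr": [0, 0, -0.1745], "jaw": 1},
    {"slide": [-2.21, -16.82, 0], "dr": [0, 0, -0.2618], "jaw": 1},
    {"slide": [-3.92, -22.23, 0], "dr": [0, 0, -0.3491], "jaw": 1},
    {"slide": [-6.1, -27.5, 0], "dr": [0, 0, -0.4363], "jaw": 1},
    {"slide": [-7.9, -31.1, 0], "dr": [0, 0, -0.499], "jaw": 1},
    {"slide": [-7.9, -31.1, 0], "dr": [0, 0, -0.499], "jaw": 1},
    {"slide": [-7.9, -31.1, 0], "dr": [0, 0, -0.499], "jaw": 1},
  ],
)

```text
t: 16.0
tool_pos: [0.5294, 0.0159, 0.3203]
orientation: [1.102, 2.942, 0.0]
force: [0.8, -0.1, -2.8]
opening: 0.0149
gripper_force: 60.0
```

Run:
```python
from h import *
S=tq(); h=np.radians(139)
for r in(.065,.165): go([.579+r*np.cos(h),-.0264+r*np.sin(h),.1535],139,S)
```

```text
t 16.0 grasp [0.5294 0.0159 0.1533] xh 138.92 z [ 2.e-04  1.e-04 -1.e+00] F [ 0.8 -0.1 -2.8] T [ 0.02  0.07 -0.01] op 0.014881824790218046 59.99828517436981 q6 -0.92
tau_axis -0.04 ang 57.499141786723044
Ftan -0.4239420842012312 Frad -0.6463460904209738
slide [-0.2  0.6 -0.2] dr [ 0.0002  0.0001 -0.0015]
slide [99.8  0.5 -0.2] dr [ 0.0002  0.0001 -0.0015]
```

Emit:
servo_tool(
  increments=[
    {"slide": [5, 0.5, 0], "dr": [0, 0, 0], "jaw": 1},
    {"slide": [13, 0.5, 0], "dr": [0, 0, 0], "jaw": 1},
    {"slide": [23, 0.5, 0], "dr": [0, 0, 0], "jaw": 1},
    {"slide": [33, 0.5, 0], "dr": [0, 0, 0], "jaw": 1},
    {"slide": [40, 0.5, 0], "dr": [0, 0, 0], "jaw": 1},
    {"slide": [40, 0.5, 0], "dr": [0, 0, 0], "jaw": 1},
  ],
)

```text
t: 16.6
tool_pos: [0.4986, 0.0433, 0.3203]
orientation: [-1.098, -2.943, -0.0]
force: [0.8, -0.2, -2.9]
opening: 0.0145
gripper_force: 60.0
```

Emit:
servo_tool(
  increments=[
    {"slide": [6, 0, 0], "dr": [0, 0, 0], "jaw": 1},
    {"slide": [16, 0, 0], "dr": [0, 0, 0], "jaw": 1},
    {"slide": [28, 0, 0], "dr": [0, 0, 0], "jaw": 1},
    {"slide": [40, 0, 0], "dr": [0, 0, 0], "jaw": 1},
    {"slide": [52, 0, 0], "dr": [0, 0, 0], "jaw": 1},
    {"slide": [60, 0, 0], "dr": [0, 0, 0], "jaw": 1},
    {"slide": [62, 0, -5], "dr": [0, 0, 0], "jaw": 1},
    {"slide": [62, 0, -25], "dr": [0, 0, 0], "jaw": 1},
    {"slide": [62, 0, -50], "dr": [0, 0, 0], "jaw": 1},
    {"slide": [62, 0, -65], "dr": [0, 0, 0], "jaw": 1},
    {"slide": [62, 0, -65], "dr": [0, 0, 0], "jaw": 1},
    {"slide": [62, 0, -65], "dr": [0, 0, 0], "jaw": 1},
  ],
)

```text
t: 17.8
tool_pos: [0.4527, 0.0831, 0.385]
orientation: [1.099, 2.943, 0.0]
force: [-0.1, -0.0, -3.2]
opening: 0.0144
gripper_force: 60.0
```

Run:
```python
from h import *
from scipy.optimize import least_squares
np.set_printoptions(precision=4,suppress=True)
S=st(); shot('side');shot('top'); eyefit(); go([.4495,.2762,.10],186.5,S)
M=R.from_rotvec(S['orientation']).as_matrix(); g=S['tool_pos']+M[:,2]*.167; a=-M[:,0]
for n in('side','top'):
    X,c=cloud(n,200,100,400,300); D=X-g; s=D@a; rad=np.linalg.norm(D-np.outer(s,a),axis=1); k=(rad<.016)&(((s>.03)&(s<.122))|((s<-.03)&(s>-.065))); Y=X[k]
    if len(Y)<20: continue
    def f(p):
        D=Y-(g+p[0]*M[:,1]+np.array([0,0,p[1]])); a2=a+p[2]*M[:,1]+np.array([0,0,p[3]]); a2/=np.linalg.norm(a2); s=D@a2
        return np.linalg.norm(D-np.outer(s,a2),axis=1)-.008
    r=least_squares(f,[0,0,0,0.],loss='soft_l1',f_scale=.001); k2=rad<.012; print(n,k.sum(),'lat,z,slopes',r.x,s[k2].min(),s[k2].max())
```

```text
t 17.8 grasp [0.4527 0.0831 0.218 ] xh 139.04 z [ 0.0004 -0.     -1.    ] F [-0.1 -0.  -3.2] T [0.03 0.11 0.04] op 0.014363747303283514 59.9983549118042 q6 -0.79
top 22 eye [ 0.5782 -0.0246] -38.6 0.00126
top 22 eye [ 0.5782 -0.0246] -38.6 0.00126
top 22 eye [ 0.5782 -0.0246] -38.6 0.00126
side 110 eye [ 0.579  -0.0295] -5.6 0.00429
side 110 eye [ 0.5789 -0.0265] -42.4 0.00135
side 110 eye [ 0.5789 -0.0265] -42.4 0.00135
slide [129.  143.7 118. ] dr [ 0.0001  0.0004 -0.8284]
side 267 lat,z,slopes [ 0.0005 -0.0001  0.0007 -0.0183] -0.06501645126800787 0.12991765624750615
top 54 lat,z,slopes [0.0038 0.0029 0.0817 0.039 ] -0.06794268033278879 -0.021850764054036968
```

Emit:
servo_tool(
  increments=[
    {"slide": [6, 7, 0], "dr": [0, 0, -0.04], "jaw": 1},
    {"slide": [18, 20, 0], "dr": [0, 0, -0.12], "jaw": 1},
    {"slide": [36, 40, 0], "dr": [0, 0, -0.23], "jaw": 1},
    {"slide": [54, 60, 0], "dr": [0, 0, -0.34], "jaw": 1},
    {"slide": [72, 80, 0], "dr": [0, 0, -0.46], "jaw": 1},
    {"slide": [90, 100, 0], "dr": [0, 0, -0.57], "jaw": 1},
    {"slide": [108, 120, 0], "dr": [0, 0, -0.69], "jaw": 1},
    {"slide": [120, 134, 0], "dr": [0, 0, -0.77], "jaw": 1},
    {"slide": [127, 142, 0], "dr": [0, 0, -0.81], "jaw": 1},
    {"slide": [129, 143.7, 5], "dr": [0, 0, -0.828], "jaw": 1},
    {"slide": [129, 143.7, 25], "dr": [0, 0, -0.828], "jaw": 1},
    {"slide": [129, 143.7, 55], "dr": [0, 0, -0.828], "jaw": 1},
    {"slide": [129, 143.7, 85], "dr": [0, 0, -0.828], "jaw": 1},
    {"slide": [129, 143.7, 110], "dr": [0, 0, -0.828], "jaw": 1},
    {"slide": [129, 143.7, 118], "dr": [0, 0, -0.828], "jaw": 1},
    {"slide": [129, 143.7, 118], "dr": [0, 0, -0.828], "jaw": 1},
  ],
)

```text
t: 19.5
tool_pos: [0.4488, 0.2754, 0.2656]
orientation: [0.176, -3.133, 0.002]
force: [-0.5, -0.3, -3.3]
opening: 0.0146
gripper_force: 60.0
```

Run:
```python
from h import *
S=st(); go([.4495,.2764,.0345],186.5,S)
p,d=shot('side'); crop(p,230,120,350,220,6,'pics/side2.png')
```

```text
t 19.5 grasp [0.4482 0.2751 0.0986] xh -173.57 z [-0.0031 -0.0017 -1.    ] F [-0.5 -0.3 -3.3] T [ 0.09  0.13 -0.01] op 0.014613021069400834 59.99996602535248 q6 -1.23
slide [-1.1  1.  64.1] dr [-0.0013 -0.0033 -0.0012]
```

View pics/side2.png

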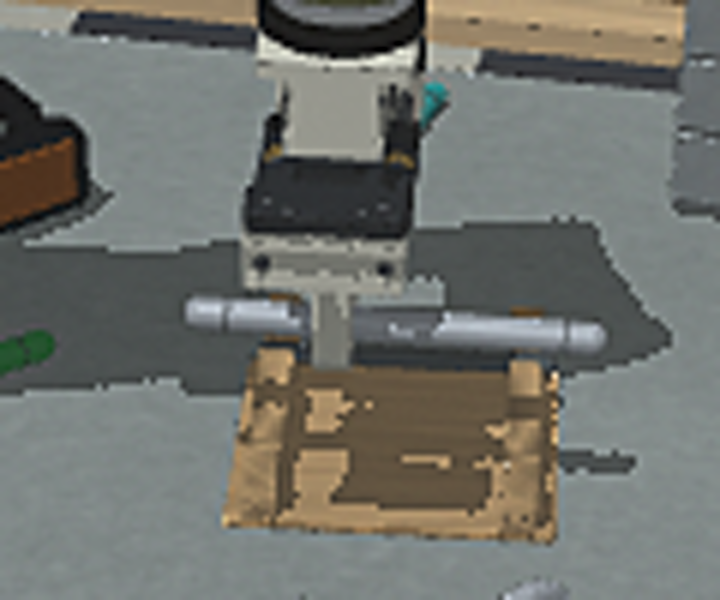

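The side view shows the bar held level above the rest, from (190,312) to (605,335). I'll lower it into the notches.

Emit:
servo_tool(
  increments=[
    {"slide": [0, 0, 10], "dr": [0, 0, 0], "jaw": 1},
    {"slide": [0, 0, 25], "dr": [0, 0, 0], "jaw": 1},
    {"slide": [0, 0, 40], "dr": [0, 0, 0], "jaw": 1},
    {"slide": [0, 0, 50], "dr": [0, 0, 0], "jaw": 1},
    {"slide": [0, 0, 57], "dr": [0, 0, 0], "jaw": 1},
    {"slide": [0, 0, 61], "dr": [0, 0, 0], "jaw": 1},
    {"slide": [0, 0, 64], "dr": [0, 0, 0], "jaw": 1},
    {"slide": [0, 0, 65.5], "dr": [0, 0, 0], "jaw": 1},
    {"slide": [0, 0, 65.5], "dr": [0, 0, 0], "jaw": 1},
    {"slide": [0, 0, 65.5], "dr": [0, 0, 0], "jaw": 1},
  ],
)

```text
t: 20.55
tool_pos: [0.4496, 0.2763, 0.2022]
orientation: [-0.178, 3.136, 0.0]
force: [0.5, 0.0, -2.1]
opening: 0.0145
gripper_force: 60.0
```

Run:
```python
from h import *
S=st()
```

```text
t 20.55 grasp [0.4497 0.2764 0.0352] xh -173.51 z [ 7.e-04  3.e-04 -1.e+00] F [ 0.5  0.  -2.1] T [0.04 0.06 0.02] op 0.014472059187987456 59.99968886375427 q6 -1.23
```

Emit:
servo_tool(
  increments=[
    {"slide": [0, 0, 1], "dr": [0, 0, 0], "jaw": 1},
    {"slide": [0, 0, 1.5], "dr": [0, 0, 0], "jaw": 1},
    {"slide": [0, 0, 1.5], "dr": [0, 0, 0], "jaw": 0.5},
    {"slide": [0, 0, 1.5], "dr": [0, 0, 0], "jaw": 0.4},
    {"slide": [0, 0, 1.5], "dr": [0, 0, 0], "jaw": 0.4},
    {"slide": [0, 0, 1.5], "dr": [0, 0, 0], "jaw": 0.4},
    {"slide": [0, 0, 1.5], "dr": [0, 0, 0], "jaw": 0.4},
    {"slide": [0, 0, -8], "dr": [0, 0, 0], "jaw": 0.4},
    {"slide": [0, 0, -30], "dr": [0, 0, 0], "jaw": 0.4},
    {"slide": [0, 0, -70], "dr": [0, 0, 0], "jaw": 0.4},
    {"slide": [0, 0, -110], "dr": [0, 0, 0], "jaw": 0.4},
    {"slide": [0, 0, -150], "dr": [0, 0, 0], "jaw": 0.4},
    {"slide": [0, 0, -170], "dr": [0, 0, 0], "jaw": 0.4},
    {"slide": [60, 80, -190], "dr": [0, 0, 0], "jaw": 0.4},
    {"slide": [60, 120, -190], "dr": [0, 0, 0], "jaw": 0.4},
    {"slide": [60, 160, -190], "dr": [0, 0, 0], "jaw": 0.4},
    {"slide": [60, 200, -190], "dr": [0, 0, 0], "jaw": 0.4},
    {"slide": [60, 200, -190], "dr": [0, 0, 0], "jaw": 0.4},
    {"slide": [60, 200, -190], "dr": [0, 0, 0], "jaw": 0.4},
  ],
)

```text
t: 22.45
tool_pos: [0.3662, 0.4699, 0.392]
orientation: [0.183, -3.136, -0.0]
force: [0.5, -1.3, -0.1]
opening: 0.056
gripper_force: 0.0
```

Run:
```python
from h import *
S=st()
f=lambda x,s:cv2.resize(x[:,:,::-1],None,fx=s,fy=s,interpolation=cv2.INTER_CUBIC)
p,d=shot('top'); q,e=shot('side')
im=np.zeros((600,800,3),np.uint8); im[:390,:336]=f(p[180:245,199:255],6)
im[:300,345:795]=f(q[165:215,260:335],6); im[302:600,345:785]=f(q[208:245,285:340],8)[:298,:440] if False else np.pad(f(q[208:245,285:340],8),((0,2),(0,0),(0,0)))
cv2.imwrite('pics/end.png',im); eyefit()
for n,b in(('top',(225,183,245,243)),('side',(258,180,335,205))):
    X,c=cloud(n,*b); g=(X[:,2]>.034)&(X[:,2]<.05)&(abs(c[:,0]-c[:,2])<25)&(c.mean(1)>90)
    Y=X[g]; m=Y.mean(0); s=np.linalg.svd(Y-m)[2][0]; k=(Y-m)@s
    print(n,'bar',g.sum(),s,'mid',m+s*(k.max()+k.min())/2,k.max()-k.min())
```

```text
t 22.45 grasp [0.3661 0.4699 0.225 ] xh -173.34 z [-1.e-04  2.e-04 -1.e+00] F [ 0.5 -1.3 -0.1] T [0.02 0.   0.01] op 0.05600340148471238 0.0 q6 -0.86
top 44 eye [ 0.5782 -0.0249] -4.5 0.0042
top 44 eye [ 0.5787 -0.0255] -41.0 0.00122
top 44 eye [ 0.5787 -0.0255] -41.0 0.00122
side 113 eye [ 0.579  -0.0302] -8.7 0.00372
side 113 eye [ 0.5792 -0.0267] -41.7 0.00103
side 113 eye [ 0.5792 -0.0267] -41.7 0.00103
top bar 205 [-0.99367546 -0.11218905 -0.0047635 ] mid [0.47878383 0.27914723 0.04121382] 0.19580293126190426
side bar 242 [9.92944964e-01 1.18573700e-01 7.59732456e-04] mid [0.48061943 0.2744849  0.03856199] 0.19422291888877835
```

View pics/end.png

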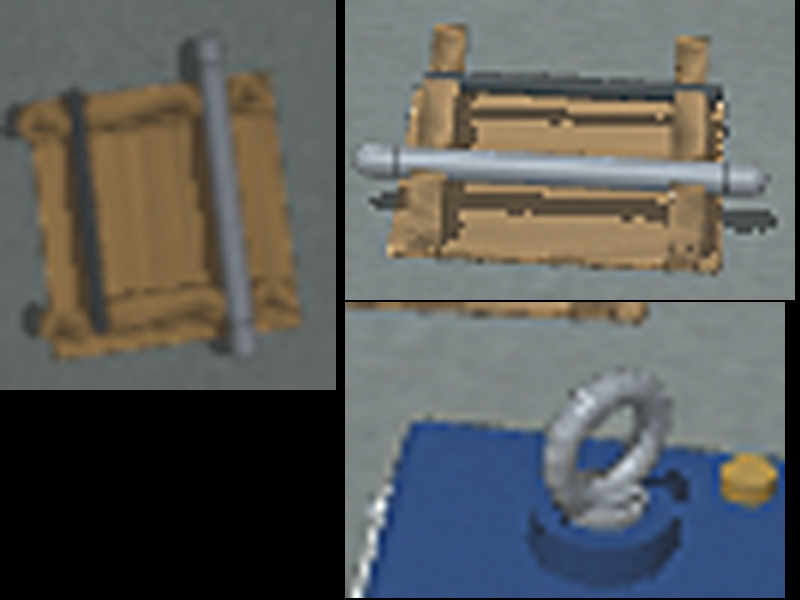

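The bar lies in both of its notches again (top crop (240,350) to (208,45)), and the drift is untouched. The eyebolt stands turned to −41.4°, about 45° past landing. I'll hand it in.

```bash
python3 -c "
from plant import *
print(close_job())"
```

```text
the job is handed in; nothing more can be done
None
```

The eyebolt is screwed down onto its seat and nipped up about an eighth of a turn (roughly 45° by camera, about 0.7 N m), the bar is back in its notches on the rest, and the job was handed in at about 22.5 s; no verdict came back.

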